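# Line up two phones with a straightedge and weight them down

### The arm

A 6-joint arm with a two-finger parallel gripper is mounted at the origin on a cart in front of the work surface, level with it; the furniture and walls round the work are solid. World frame = base frame: x ahead of the robot, y to its left, z up, the work surface at z = 0. Lengths are in m, angles in rad, forces in N, time in s.
With the tool pointing down it reaches from about 0.35 to 0.775 m from the base axis. Payload 5.5 kg.
Tool frame: the origin (TCP) lies between the finger pads; the fingertips stand 11 mm ahead of it and the grasp point (between the pads) lies 8 mm behind it; z points along the fingers, y is the line along which they close (so a half turn about z gives the same grasp; the last joint's range is limited). The gripper opens to 85 mm and grips with 20 to 120 N. Pads are 22 mm wide; open, the fingers measure 114 mm over their backs; the gripper's body (76 mm by 85 mm) begins 54 mm behind the grasp point. The pads swing forward as they close: fully open they stand 13 mm farther back than shut.
Start: joints at [0.971, 0.313, 0.046, 1.304, 0, 1.431], TCP at [0.255, 0.515, 0.242] pointing down, gripper open.
Joint ranges: [-2.76, 2.76], [-0.86, 1.69], [-1.03, 1.26], [-2.2, 2.34], [-1.47, 1.5], [-3.14, 3.14]. Speed limits (rad/s): [2.57, 2.57, 3.14, 3.14, 3.14, 3.14].

### API

Orientations are given as [roll, pitch, yaw] about the fixed x, y, z axes, in that order (R = Rz(yaw) Ry(pitch) Rx(roll)).
In Python, from cell import manip, optics, sign_off gives the robot as it stands.
- The arm moves only by the shell command python3 -m creep 'ROWS' [FORCE]. ROWS is a JSON object of lists of equal length, an entry for each row: "grip": the opening, from 0 (shut) to 1 (fully open); "slide": the shift along the tool's x, y, z in mm, a list of three; "twist": the turn about the tool's z in rad. In form: {"grip": [grip, ...], "slide": [[tx, ty, tz], ...], "twist": [twist, ...]}. A call has 1 to 10 rows; each row shifts and turns the commanded pose from where the row before left it, along the tool's axes as they then stand; what a row does not reach is not made up. A row lasts 1/10 s, in which the tool goes at most 50 mm and 8.59 degrees, less where a joint would pass 70% of its speed; a pose out of reach is approached as far as the arm can. A call is refused whole if a number of a shift passes 50 or a number of a turn 0.15, either way. A call with a gripper value outside its range is refused whole. The fingers move at their own pace and stop on an object; FORCE is the grip in N (left out, the last holds). Time passes only in rows, so rows that do not move let the fingers close. It gives the time, the measured TCP pose, the force, the opening and the grip force at its end, in the units of the state.
- manip.sense(): the state, without advancing time (a new reading comes with each control period).
- optics.camera(name): name is "scene" or "side" or "wrist"; returns a dict with "frame" (420x560x3 uint8, blue, green, red), "mtx" (3x3 intrinsics, pixels), "D" ([k1, k2, p1, p2, k3] as OpenCV has them; the pictures are not rectified), "rvec" (rotation vector, rad) and "tvec" (3), from world to camera coordinates, as OpenCV has them. Camera axes: x right, y down, z forward; pixel columns grow to the right and rows downward; lengths in m; the calibration is good to about 2 mm. A picture is of the moment at which its call begins. There is no depth.
- sign_off(): hands the job in; it is judged then, once.
The state is a dict: "t": time; "joint_positions": joint angles; "qvel": joint speeds; "joint_efforts": joint torques, N m; "position": TCP position; "eef_rot": TCP orientation; "contact_force": force on the tool from outside, world axes, zero at the start; "ft_torque": the same for the moment, N m; "gripper_width": opening from 0.0 (shut) to 1.0 (fully open); "grasp_force": force on a finger pad.
Only numpy, scipy, OpenCV 4.12 (cv2) and the standard library are available. Lean on these libraries where they do the work, as an engineer would, in place of code of your own. Each camera call takes 0.05 s, during which the arm holds its last target. There are 200 camera calls.

### The job

Set up the two key phones at the front of the bench for pressing: lay them lengthwise on the aluminium plate, one down the middle of each blue lane, and stand the straightedge flush and roughly centred along the plate's long edge that faces the robot, so that the phones' near ends butt against it and are level with that edge. Then lower the yellow weight gently, flat and centred across both phones, and leave everything standing so, without disturbing the other things on the bench.

Things in the scene. Friction and masses are not known exactly. Their poses are not given: they have to be found in the camera images.
- plate: Fixed aluminium pressing plate, 130 (x) x 200 (y) x 12 mm high, with two blue lanes printed flat on its top. Origin: centre of its underside, on the worktop; z up. Its x axis runs along the lanes, whose centre lines lie at y = +43 and -43 mm; each lane is 52 mm wide. The datum edge is the long 200 mm side face at x = -65 mm, which faces the robot (turned up to about 0.25 rad).
- straightedge: Loose straightedge: a steel bar 14 (x) x 220 (y) x 32 mm high, standing on its narrow side, about 0.45 kg, with a red grip on top of its middle. The grip is 14 mm thick (x), 80 mm long (y) and reaches from 32 to 58 mm above the underside. Origin: centre of its underside; y along the bar, z up; both long faces (x = +7 and -7 mm) are alike. It starts right of the plate.
- weight: Loose yellow steel pressing weight, 50 (x) x 150 (y) x 22 mm high, about 0.7 kg, with a black grip on top of its middle. The grip is 16 mm thick (y), 40 mm long (x) and reaches from 22 to 52 mm above the underside. Origin: centre of its underside; y along its length, z up.
- phone_black: Loose black key phone lying flat, keys up, 108 (x) x 46 (y) x 16 mm high, 90 g. Origin: centre of its underside; x along its length (the ends are at x = +54 and -54 mm), z up. Grasp across its 46 mm width. It lies near the front of the bench (two similar phones far back on the bench are fixed and not meant).
- phone_grey: Loose grey key phone, same shape and size as the black one: 108 (x) x 46 (y) x 16 mm, 90 g, origin at the centre of its underside, x along its length, z up.
- spool: Bystander: green solder spool, 34 mm across, 26 mm high, standing on the worktop behind and to the right of the plate. Origin: centre of its underside. A magnifier lamp hangs behind the work: its arm and head are fixed, 0.34 m and more above the worktop, from about 0.65 m ahead of the robot onward.
- petri: Bystander: pale blue round dish, 84 mm across, 16 mm high, far right. Origin: centre of its underside.
- handset: Bystander: opened handset in a white shell, 104 x 47 x 8 mm, far right. It is not one of the two key phones. Origin: centre of its underside.
Not all that is in view belongs to the job. Leave any orange look-alike of the phone_grey alone.

How it is judged:
At the end, for the whole second after the job is handed in: Phones flat on the plate, one per lane (15 mm, 0.06 rad), ends within 2.5 mm of the straightedge; it stands flush on the plate's robot-facing edge (gap 2.5 mm, 0.02 rad, centred 35 mm); weight rests level on both phones, 20 mm across and 25 mm along of their middle, 0.15 rad; all at rest (x of phone_black in the frame of straightedge between -0.0635 and 0.0635 m and x of phone_black in the frame of plate between -0.02 and -0.005 m and z of phone_black in the frame of plate between 0.009 and 0.015 m and angle between the x axis of each of phone_black, phone_grey and the x axis of plate, either way round below 0.06 rad and angle between each of phone_black, phone_grey's own z axis and vertical below 0.1 rad and linear speed of each of phone_black, phone_grey, straightedge, weight below 0.01 m/s and contact force between weight and phone_black above 0.5 N and x of phone_grey in the frame of straightedge between -0.0635 and 0.0635 m and x of phone_grey in the frame of plate between -0.02 and -0.005 m and z of phone_grey in the frame of plate between 0.009 and 0.015 m and contact force between weight and phone_grey above 0.5 N and ((y of phone_black in the frame of plate between 0.028 and 0.058 m and y of phone_grey in the frame of plate between -0.058 and -0.028 m) or (y of phone_black in the frame of plate between -0.058 and -0.028 m and y of phone_grey in the frame of plate between 0.028 and 0.058 m)) and x of straightedge in the frame of plate between -0.0745 and -0.0695 m and y of straightedge in the frame of plate between -0.035 and 0.035 m and z of straightedge in the frame of plate below 0.004 m and angle between straightedge's own z axis and vertical below 0.05 rad and angle between the y axis of straightedge and the y axis of plate, either way round below 0.02 rad and z of weight in the frame of plate between 0.025 and 0.032 m and y of weight in the frame of plate between -0.02 and 0.02 m and x of weight in the frame of plate between -0.036 and 0.014 m and angle between weight's own z axis and vertical below 0.08 rad and angle between the y axis of weight and the y axis of plate, either way round below 0.15 rad); the robot touches nothing.
It fails at once if a bystander (spool, dish, opened handset) is moved more than 30 mm (distance of any of spool, petri, handset from where it was at the start of the episode above 0.03 m).
It fails at once if the weight is dropped or rammed onto a phone (over 60 N) (contact force between weight and phone_black above 60 N or contact force between weight and phone_grey above 60 N).
It also fails if it takes over 72 s, if anything falls off the work surface, if the arm or the gripper's body presses on something with over 40 N, if the wrist force passes 120 N, or if a joint passes its speed limit or range.

## Working session

There is one attempt and no reset: what is moved stays moved. The work goes in short steps, Python scripts to look and compute and a shell command to move; the robot and the scene stay as the last step left them, time stands still between calls to the robot, and variables do not carry over. Pictures are saved under pics/ and viewed, at most 10 in all, crops included, and the job is handed in when it is done.

```bash
ls; mkdir -p pics; python3 - <<'E'
from cell import manip, optics
import cv2,numpy as np
s=manip.sense();print(s)
for n in ("scene","side"):
    c=optics.camera(n);cv2.imwrite(f"pics/{n}0.png",c["frame"]);print(n,c["mtx"].tolist(),c["D"],c["rvec"],c["tvec"])
E
```

```text
pics
{'t': 0.0, 'joint_positions': array([9.71381907e-01, 3.14001337e-01, 4.49623896e-02, 1.30361680e+00,
       6.45166891e-06, 1.43119834e+00]), 'qvel': array([ 0.0030329 ,  0.00139506,  0.00021824, -0.0006004 , -0.00043295,
        0.00132415]), 'joint_efforts': array([-2.52114049e-03, -4.80631399e+01,  2.98531365e+01,  1.95416354e-02,
       -2.95587870e-04, -1.23830213e-05]), 'position': array([0.25489321, 0.51485223, 0.24140155]), 'eef_rot': array([-3.13975222e+00, -2.65118401e-04,  2.68177597e+00]), 'contact_force': array([-0.53794582,  0.01399188, -0.08603608]), 'ft_torque': array([ 0.01686165,  0.01817085, -0.02211228]), 'grasp_force': 0.0, 'gripper_width': 0.9968547167774106}
scene [[493.3762202252984, 0.0, 277.8726356429006], [0.0, 493.3762202252984, 207.2965666880761], [0.0, 0.0, 1.0]] [-0.09817192  0.          0.          0.          0.        ] [ 2.16462424 -0.68368688  0.35317446] [-0.61387446  0.04147146  1.32962256]
side [[381.97670341589253, 0.0, 278.9428855917302], [0.0, 381.97670341589253, 214.42953266335232], [0.0, 0.0, 1.0]] [-0.043239  0.        0.        0.        0.      ] [ 0.62879624 -2.43724791  1.44205111] [0.32910028 0.301302   0.52215396]
```

View pics/scene0.png

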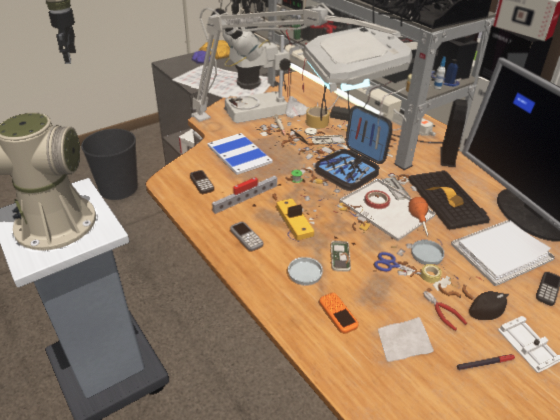

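View pics/side0.png

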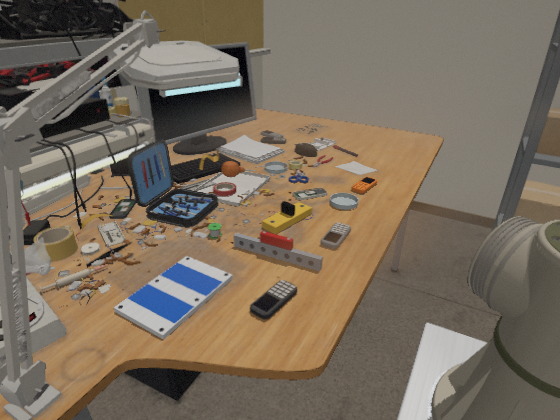

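The scene view shows the following:
- **Plate:** blue-lane plate at (240,152).
- **Straightedge:** at (245,193).
- **Weight:** yellow, at (295,217).
- **Spool:** at (297,176).
- **Dish:** at (305,271).
- **Handset:** at (341,256).

Candidates for the phones:
- **Black:** front phone at scene (202,182) / side (275,299). The phones far back at side (122,208) and (110,235) and scene (550,288) are not meant.
- **Grey:** scene (246,236) / side (336,235). The orange look-alike is at scene (338,312), and the white handset at (341,256).

By the description I choose (202,182) and (246,236), and will check them in a crop.

```bash
cat > h.py <<'E'
import cv2,numpy as np
from cell import manip, optics
def ray(c,uv):
    p=cv2.undistortPoints(np.array(uv,float).reshape(-1,1,2),c["mtx"],c["D"]).reshape(-1,2)
    R=cv2.Rodrigues(np.asarray(c["rvec"],float))[0]; o=-R.T@np.ravel(c["tvec"])
    return o,np.c_[p,np.ones(len(p))]@R
def onplane(c,uv,z):
    o,d=ray(c,uv); return (o+d*((z-o[2])/d[:,2])[:,None])[:,:2]
def proj(c,P): return cv2.projectPoints(np.array(P,float).reshape(-1,1,3),np.asarray(c["rvec"],float),np.asarray(c["tvec"],float),c["mtx"],c["D"])[0].reshape(-1,2)
def masks(f):
    h=cv2.cvtColor(f,cv2.COLOR_BGR2HSV);H,S,V=cv2.split(h)
    return dict(blue=(H>100)&(H<130)&(S>120)&(V>90), red=((H<6)|(H>172))&(S>150)&(V>80), yellow=(H>20)&(H<32)&(S>170)&(V>110),
      grey=(S<70), )
def blobs(m,roi,minA=40):
    z=np.zeros(m.shape,np.uint8);x0,y0,x1,y1=roi;z[y0:y1,x0:x1]=m[y0:y1,x0:x1]*255
    cs=cv2.findContours(z,cv2.RETR_EXTERNAL,cv2.CHAIN_APPROX_NONE)[0]
    return sorted([k for k in cs if cv2.contourArea(k)>minA],key=cv2.contourArea,reverse=True)
def rect(P):  # metric min-area rect: centre, long, short, yaw of long axis
    r=cv2.minAreaRect((P*1000).astype(np.float32)); (cx,cy),(w,h),a=r
    if w<h: w,h,a=h,w,a+90
    a=(a+90)%180-90
    return [round(v,1) for v in (cx,cy,w,h)]+[round(np.radians(a),3)]
E
python3 - <<'E'
from h import *
R={"scene":dict(blue=(195,125,280,180),red=(225,170,265,205),yellow=(270,190,320,245),b=(186,165,218,198),g=(226,215,268,255)),
"side":dict(blue=(110,245,240,335),red=(255,225,300,255),yellow=(255,195,320,240),b=(245,275,303,320),g=(316,217,355,252))}
Z=dict(blue=.012,red=.058,yellow=.022,b=.014,g=.014)
ims=[]
for n in R:
    c=optics.camera(n);m=masks(c["frame"])
    hsv=cv2.cvtColor(c["frame"],cv2.COLOR_BGR2HSV)
    m["b"]=(hsv[...,2]<75)|(hsv[...,1]<60); m["g"]=hsv[...,1]<90
    for k,roi in R[n].items():
        for b in blobs(m[k],roi)[:3 if k=="blue" else 1]: print(n,k,cv2.contourArea(b),rect(onplane(c,b.reshape(-1,2),Z[k])))
    if n=="side": ims.append(cv2.resize(c["frame"][190:330,220:380],(640,560),interpolation=cv2.INTER_CUBIC))
cv2.imwrite("pics/crop1.png",ims[0])
s=manip.sense();print(s["position"],s["eef_rot"])
c=optics.camera("wrist");R_=cv2.Rodrigues(np.asarray(c["rvec"],float))[0];print("wrist cam pos",-R_.T@np.ravel(c["tvec"]),"axes",R_.round(3).tolist(),c["mtx"][0][0])
E
```

```text
scene blue 257.5 [602.5, -33.8, 119.7, 45.4, np.float64(-0.044)]
scene blue 222.5 [606.5, 52.4, 118.7, 45.2, np.float64(-0.046)]
scene red 159.5 [485.9, -218.0, 88.8, 33.6, np.float64(0.077)]
scene yellow 252.0 [537.0, -403.6, 75.3, 44.2, np.float64(1.307)]
scene b 243.0 [418.9, -76.7, 109.7, 42.7, np.float64(1.438)]
scene g 473.5 [399.9, -353.9, 112.2, 48.2, np.float64(1.557)]
side blue 1100.5 [605.8, 52.9, 124.5, 50.2, np.float64(-0.04)]
side blue 830.0 [602.0, -33.4, 123.0, 49.4, np.float64(-0.037)]
side red 298.5 [485.3, -187.0, 87.6, 41.5, np.float64(0.039)]
side yellow 132.5 [521.5, -334.6, 151.9, 55.6, np.float64(1.03)]
side b 925.5 [419.2, -62.2, 113.4, 49.8, np.float64(1.426)]
side g 455.5 [400.5, -340.8, 122.3, 48.7, np.float64(1.554)]
[0.25499436 0.51504353 0.24172873] [-3.14046219e+00 -1.71408968e-04  2.68178854e+00]
wrist cam pos [0.18136897 0.55176789 0.37372687] axes [[0.443, 0.896, -0.002], [0.848, -0.418, 0.325], [0.291, -0.146, -0.946]] 289.49367970822914
```

View pics/crop1.png

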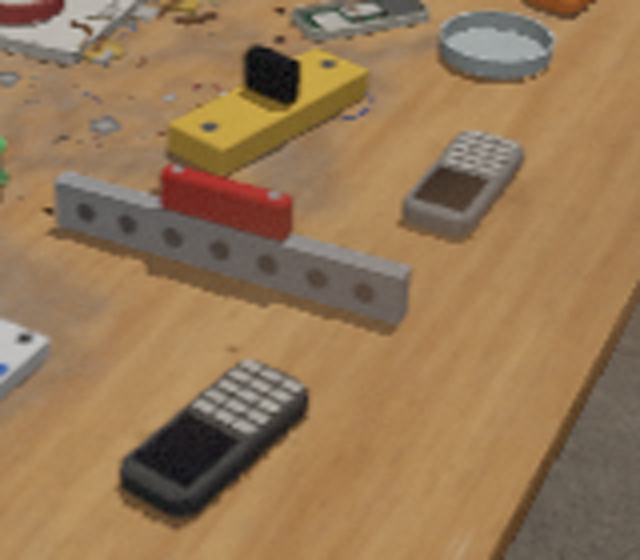

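The crop confirms the choice: black phone at crop (215,435), grey phone at (465,185), with the straightedge's red grip at (228,200) and the weight at (270,105). Next I move over the black phone.

```bash
cat >> h.py <<'E'
def plan(x,y,z,yaw):  # mm; slide in the current frame first, then twist
    s=manip.sense(); p=s["position"]*1000; yw=s["eef_rot"][2]
    d=np.array([x,y,z])-p; f=lambda a:np.array([np.cos(a)*d[0]+np.sin(a)*d[1], np.sin(a)*d[0]-np.cos(a)*d[1], -d[2]]).round(1)
    tw=-((yaw-yw+np.pi)%(2*np.pi)-np.pi)
    print("t",round(s["t"],2),"pos",p.round(1),"rpy",s["eef_rot"].round(3),"slide now",f(yw),"slide after twist",f(yaw),"twist",round(tw,3))
E
python3 -c "
from h import *
plan(419,-69,170,1.43)"
```

```text
t 0.25 pos [255.1 515.1 241.9] rpy [-3.141 -0.     2.682] slide now [-406.1 -450.7   71.9] slide after twist [-555.3  244.3   71.9] twist 1.252
```

```bash
python3 -m creep '{"grip":[1,1,1,1,1,1,1,1,1,1],"slide":[[-31,-35,5],[-31,-35,5],[-31,-35,5],[-31,-35,5],[-31,-35,5],[-31,-35,5],[-31,-35,5],[-31,-35,5],[-31,-35,5],[-31,-35,5]],"twist":[0,0,0,0,0,0,0,0,0,0]}' 40
python3 -m creep '{"grip":[1,1,1,1,1,1,1,1,1,1],"slide":[[-31,-35,5],[-31,-35,5],[-31,-35,5],[0,0,0],[0,0,0],[0,0,0],[0,0,0],[0,0,0],[0,0,0],[0,0,0]],"twist":[0,0,0,0.14,0.14,0.14,0.14,0.14,0.14,0.14]}'
python3 -m creep '{"grip":[1,1,1,1],"slide":[[0,0,0],[0,0,0],[0,0,0],[0,0,0]],"twist":[0.14,0.13,0,0]}'
python3 - <<'E'
from h import *
c=optics.camera("wrist");cv2.imwrite("pics/w1.png",c["frame"])
plan(419,-69,170,1.43);print(proj(c,[[.419,-.069,.016]]))
E
```

```text
t: 1.25
position: [0.3778, 0.0623, 0.1924]
eef_rot: [3.141, 0.001, 2.682]
contact_force: [0.5, -0.0, 0.1]
gripper_width: 0.998
grasp_force: 0.0
t: 2.25
position: [0.4144, -0.0713, 0.1773]
eef_rot: [3.142, -0.0, 1.696]
contact_force: [0.5, 0.4, 0.4]
gripper_width: 1.003
grasp_force: 0.0
t: 2.65
position: [0.4144, -0.0713, 0.1773]
eef_rot: [3.142, -0.0, 1.435]
contact_force: [0.7, -0.2, -0.3]
gripper_width: 0.997
grasp_force: 0.0
t 2.7 pos [414.4 -71.3 177.3] rpy [ 3.142 -0.     1.434] slide now [2.9 4.3 7.3] slide after twist [2.9 4.2 7.3] twist 0.004
[[288.23484374 190.58680197]]
```

View pics/w1.png

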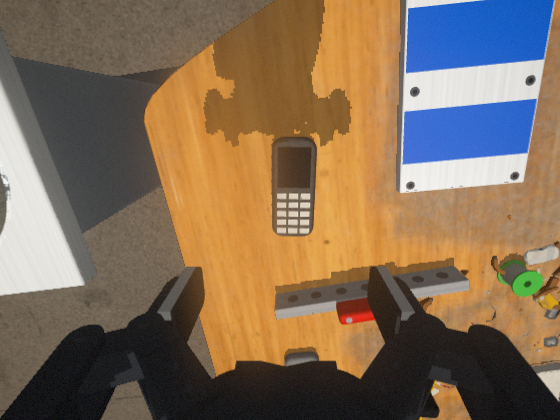

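The wrist picture shows the black phone at (294,187), keys toward the bottom. The plate is upper right, its datum edge running from (407,0) to (400,190), and the spool is at (520,282).

```bash
python3 - <<'E'
from h import *
c=optics.camera("wrist");f=c["frame"];hsv=cv2.cvtColor(f,cv2.COLOR_BGR2HSV)
m=(hsv[...,1]<115)
m=cv2.morphologyEx(m.astype(np.uint8),cv2.MORPH_CLOSE,np.ones((5,5)))>0
b=blobs(m,(255,125,335,250))[0];print(cv2.boundingRect(b),rect(onplane(c,b.reshape(-1,2),.014)))
for b in blobs(masks(f)["blue"],(395,0,560,200),500): print(cv2.boundingRect(b),rect(onplane(c,b.reshape(-1,2),.012)))
# datum edge: white plate's left border
w=(hsv[...,1]<60)&(hsv[...,2]>140)
rows=np.arange(10,185,3);e=np.array([[np.flatnonzero(w[r,385:440])[0]+385-.5,r] for r in rows if w[r,385:440].any()])
P=onplane(c,e,.012)*1000;vx,vy,x0,y0=cv2.fitLine(P.astype(np.float32),cv2.DIST_HUBER,0,.01,.01).ravel();print("edge",x0,y0,np.arctan2(vy,vx))
bot=np.array([[x,np.flatnonzero(w[150:215,x])[-1]+150.5] for x in range(410,520,4)]);P=onplane(c,bot,.012)*1000
vx,vy,x0,y0=cv2.fitLine(P.astype(np.float32),cv2.DIST_HUBER,0,.01,.01).ravel();print("near-right edge",x0,y0,np.arctan2(vy,vx))
E
```

```text
(273, 138, 43, 98) [424.8, -68.8, 105.7, 43.5, np.float64(1.421)]
(406, 0, 148, 73) [606.5, 51.6, 125.7, 51.7, np.float64(-0.044)]
(403, 99, 133, 65) [603.1, -34.5, 125.7, 51.2, np.float64(-0.04)]
edge 539.3154 4.716224 1.529199
near-right edge 603.7106 -91.36627 -0.041232746
```

```bash
python3 -c "
from h import *
plan(424.8,-68.8,16,1.421)"
```

```text
t 2.75 pos [414.4 -71.2 177.3] rpy [ 3.142 -0.     1.434] slide now [  3.8  10.  161.3] slide after twist [  4.    9.9 161.3] twist 0.013
```

```bash
python3 -m creep '{"grip":[1,1,1,1,1,0.3,0.3,0.3,0.3,0.3],"slide":[[4,10,30],[0,0,45],[0,0,45],[0,0,30],[0,0,11],[0,0,0],[0,0,0],[0,0,0],[0,0,0],[0,0,0]],"twist":[0.013,0,0,0,0,0,0,0,0,0]}' 40
python3 -m creep '{"grip":[0.3,0.3,0.3,0.3,0.3],"slide":[[0,0,0],[0,0,0],[0,0,-20],[0,0,-40],[0,0,-30]],"twist":[0,0,0,0,0]}'
python3 - <<'E'
from h import *
c=optics.camera("wrist");cv2.imwrite("pics/w2.png",c["frame"])
# target lane +43, overhang 3 => plate (-14,43)
a=-.0415;u=np.array([np.cos(a),np.sin(a)]);v=np.array([-u[1],u[0]])
t=np.array([604.6,8.6])-14*u+43*v;print(t);plan(*t,106,3.1)
E
```

```text
t: 3.75
position: [0.4262, -0.0692, 0.0183]
eef_rot: [3.138, 0.001, 1.419]
contact_force: [-2.3, 0.4, 4.2]
gripper_width: 0.506
grasp_force: 40.0
t: 4.25
position: [0.4257, -0.0689, 0.1092]
eef_rot: [3.139, 0.0, 1.419]
contact_force: [0.8, -0.7, -0.9]
gripper_width: 0.507
grasp_force: 41.2
[592.39604184  52.14381018]
t 4.3 pos [428.5 -69.9 113.6] rpy [3.132e+00 2.000e-03 1.419e+00] slide now [145.4 143.6   7.6] slide after twist [-158.7  128.7    7.6] twist -1.681
```

View pics/w2.png

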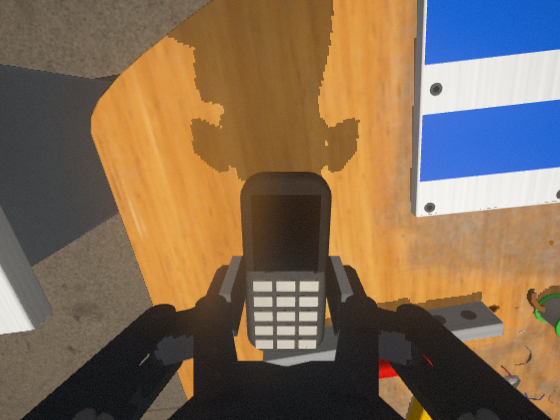

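The phone is held square between the pads, spanning rows 172–350 at column ~286.

```bash
python3 -m creep '{"grip":[0.3,0.3,0.3,0.3,0.3,0.3,0.3,0.3],"slide":[[29,29,0],[29,29,0],[29,29,0],[29,29,0],[29,28,0],[0,0,0],[0,0,0],[0,0,0]],"twist":[0,0,0,0,0,-0.14,-0.14,-0.14]}'
python3 -m creep '{"grip":[0.3,0.3,0.3,0.3,0.3,0.3,0.3,0.3,0.3,0.3],"slide":[[0,0,0],[0,0,0],[0,0,0],[0,0,0],[0,0,0],[0,0,0],[0,0,0],[0,0,0],[0,0,0],[0,0,0]],"twist":[-0.14,-0.14,-0.14,-0.14,-0.14,-0.14,-0.14,-0.14,-0.14,0]}'
python3 - <<'E'
from h import *
s=manip.sense();p=s["position"]*1000;c=optics.camera("wrist")
P=onplane(c,[(286,172),(286,350)],p[2]/1000-.004)*1000-p[:2]
y=s["eef_rot"][2];print("ends along tool x",P@[np.cos(y),np.sin(y)],"y",P@[np.sin(y),-np.cos(y)])
plan(592.4,52.1,32,3.1)
cv2.imwrite("pics/w3.png",c["frame"])
E
```

```text
t: 5.1
position: [0.59, 0.0533, 0.1072]
eef_rot: [3.14, 0.0, 1.846]
contact_force: [-1.1, -0.4, -1.1]
gripper_width: 0.506
grasp_force: 41.3
t: 6.1
position: [0.5898, 0.0529, 0.1074]
eef_rot: [3.141, 0.002, 3.099]
contact_force: [0.6, -0.9, -0.6]
gripper_width: 0.507
grasp_force: 41.3
ends along tool x [ 54.3989322  -53.26438374] y [-0.52996563 -0.40866418]
t 6.15 pos [589.7  52.8 107.3] rpy [3.141e+00 2.000e-03 3.096e+00] slide now [-2.8 -0.6 75.3] slide after twist [-2.8 -0.6 75.3] twist -0.004
```

View pics/w3.png

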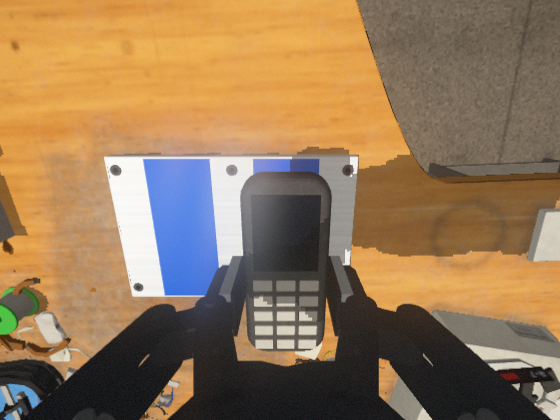

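The phone is centred on the TCP to within 1 mm and hangs over the left lane; the datum edge is at row ~155. Lowering.

```bash
python3 -m creep '{"grip":[0.3,0.3,0.3,0.3,0.3],"slide":[[-3,0,25],[0,0,30],[0,0,15],[0,0,4],[0,0,0]],"twist":[0,0,0,0,0]}'
```

```text
t: 6.65
position: [0.592, 0.0527, 0.0322]
eef_rot: [3.141, -0.001, 3.097]
contact_force: [0.2, 0.2, -1.1]
gripper_width: 0.508
grasp_force: 41.3
```

```bash
python3 -m creep '{"grip":[0.3,0.3,0.75,0.75,0.75,0.75,0.75,1,1,1],"slide":[[0,0,1.5],[0,0,0],[0,0,0],[0,0,0],[0,0,0],[0,0,-15],[0,0,-30],[0,0,-45],[0,0,-45],[0,0,0]],"twist":[0,0,0,0,0,0,0,0,0,0]}'
python3 - <<'E'
from h import *
plan(400,-345,175,1.555)
E
```

```text
t: 7.65
position: [0.5962, 0.0526, 0.1732]
eef_rot: [3.142, 0.012, 3.099]
contact_force: [-0.3, 0.5, -0.7]
gripper_width: 0.999
grasp_force: 0.0
t 7.65 pos [596.2  52.6 173.2] rpy [3.142 0.012 3.099] slide now [ 179.1 -405.6   -1.8] slide after twist [-400.6 -189.9   -1.8] twist 1.544
```

```bash
python3 -m creep '{"grip":[1,1,1,1,1,1,1,1,1,1],"slide":[[18,-40.5,0],[18,-40.5,0],[18,-40.5,0],[18,-40.5,0],[18,-40.5,0],[18,-40.5,0],[18,-40.5,0],[18,-40.5,0],[18,-40.5,0],[18,-40.5,0]],"twist":[0,0,0,0,0,0,0,0,0,0]}'
python3 -m creep '{"grip":[1,1,1,1,1,1,1,1,1,1],"slide":[[0,0,0],[0,0,0],[0,0,0],[0,0,0],[0,0,0],[0,0,0],[0,0,0],[0,0,0],[0,0,0],[0,0,0]],"twist":[0.15,0.15,0.15,0.15,0.15,0.15,0.15,0.15,0.15,0.15]}'
python3 -m creep '{"grip":[1,1],"slide":[[0,0,0],[0,0,0]],"twist":[0.04,0]}'
python3 - <<'E'
from h import *
c=optics.camera("wrist");f=c["frame"];cv2.imwrite("pics/w4.png",f);hsv=cv2.cvtColor(f,cv2.COLOR_BGR2HSV)
u,v=proj(c,[[.400,-.346,.014]])[0].astype(int);print(u,v)
m=cv2.morphologyEx((hsv[...,1]<115).astype(np.uint8),cv2.MORPH_CLOSE,np.ones((5,5)))>0
b=blobs(m,(u-50,max(0,v-80),u+50,v+80))[0];print(cv2.boundingRect(b),rect(onplane(c,b.reshape(-1,2),.014)))
plan(400,-345,175,1.555)
E
```

```text
t: 8.65
position: [0.3939, -0.3457, 0.1657]
eef_rot: [-3.141, 0.0, 3.099]
contact_force: [1.0, -1.0, 0.1]
gripper_width: 1.001
grasp_force: 0.0
t: 9.65
position: [0.395, -0.3441, 0.1655]
eef_rot: [3.142, -0.0, 1.593]
contact_force: [-0.4, -0.6, -0.3]
gripper_width: 1.0
grasp_force: 0.0
t: 9.85
position: [0.3949, -0.3441, 0.1656]
eef_rot: [-3.142, -0.0, 1.559]
contact_force: [-0.2, 0.5, -1.1]
gripper_width: 1.003
grasp_force: 0.0
289 197
(271, 147, 46, 101) [403.8, -348.8, 106.9, 45.2, np.float64(1.56)]
t 9.9 pos [ 394.9 -344.1  165.6] rpy [-3.142 -0.     1.56 ] slide now [-0.8  5.1 -9.4] slide after twist [-0.8  5.1 -9.4] twist 0.005
```

View pics/w4.png

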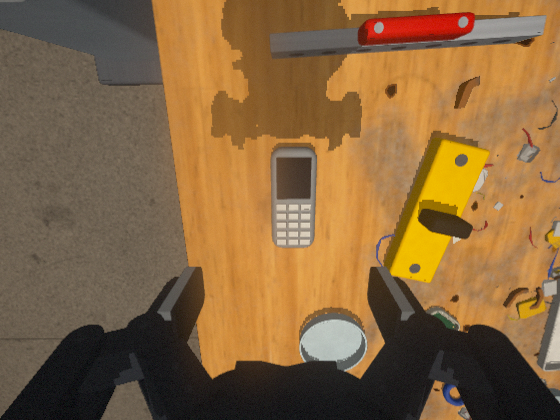

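The grey phone is at (294,197), the weight at (437,209) with its black grip at (445,222), the straightedge's red grip at (416,28), and the dish at (333,342), clear of the fingers.

```bash
python3 - <<'E'
from h import *
c=optics.camera("wrist");f=c["frame"];m=masks(f)
b=np.vstack(blobs(m["yellow"],(360,110,520,300),30));print("weight",rect(onplane(c,b.reshape(-1,2),.018)))
b=blobs(m["red"],(340,0,500,60))[0];print("grip",rect(onplane(c,b.reshape(-1,2),.056)))
E
python3 -m creep '{"grip":[1,1,1,1,1,0.3,0.3,0.3,0.3,0.3],"slide":[[-4.6,9,25],[0,0,45],[0,0,45],[0,0,25],[0,0,8],[0,0,0],[0,0,0],[0,0,0],[0,0,0],[0,0,0]],"twist":[0,0,0,0,0,0,0,0,0,0]}' 40
python3 -m creep '{"grip":[0.3,0.3,0.3,0.3,0.3,0.3],"slide":[[0,0,0],[0,0,-20],[0,0,-40],[0,0,-40],[0,0,0],[0,0,0]],"twist":[0,0,0,0,0,0]}'
python3 - <<'E'
from h import *
a=-.0415;u=np.array([np.cos(a),np.sin(a)]);v=np.array([-u[1],u[0]])
t=np.array([604.6,8.6])-14*u-43*v;print(t);plan(*t,106,3.1)
E
```

```text
weight [546.0, -366.4, 151.2, 59.0, np.float64(1.332)]
grip [492.2, -206.4, 83.3, 16.4, np.float64(0.047)]
t: 10.95
position: [0.4048, -0.3502, 0.0201]
eef_rot: [3.139, 0.003, 1.559]
contact_force: [-1.4, 0.6, 4.6]
gripper_width: 0.495
grasp_force: 39.8
t: 11.55
position: [0.405, -0.35, 0.1199]
eef_rot: [3.138, 0.004, 1.559]
contact_force: [-0.5, 0.4, -1.2]
gripper_width: 0.498
grasp_force: 40.6
[588.8280662 -33.7821437]
t 11.55 pos [ 405.  -350.   119.9] rpy [3.138 0.004 1.559] slide now [318.4 180.1  13.9] slide after twist [-170.6  323.6   13.9] twist -1.541
```

```bash
python3 -m creep '{"grip":[0.3,0.3,0.3,0.3,0.3,0.3,0.3,0.3,0.3,0.3],"slide":[[40,22.5,0],[40,22.5,0],[40,22.5,0],[40,22.5,0],[40,22.5,0],[40,22.5,0],[40,22.5,0],[38,22,0],[0,0,0],[0,0,0]],"twist":[0,0,0,0,0,0,0,0,-0.15,-0.15]}'
python3 -m creep '{"grip":[0.3,0.3,0.3,0.3,0.3,0.3,0.3,0.3,0.3,0.3],"slide":[[0,0,0],[0,0,0],[0,0,0],[0,0,0],[0,0,0],[0,0,0],[0,0,0],[0,0,0],[0,0,0],[0,0,0]],"twist":[-0.15,-0.15,-0.15,-0.15,-0.15,-0.15,-0.15,-0.15,-0.04,0]}'
python3 - <<'E'
from h import *
s=manip.sense();p=s["position"]*1000;c=optics.camera("wrist");cv2.imwrite("pics/w5.png",c["frame"])
P=onplane(c,[(286,172),(286,350)],p[2]/1000-.004)*1000-p[:2]
y=s["eef_rot"][2];print("ends along tool x",P@[np.cos(y),np.sin(y)])
plan(588.8,-33.8,33,3.1)
E
```

```text
t: 12.55
position: [0.5868, -0.031, 0.1159]
eef_rot: [-3.139, -0.001, 1.868]
contact_force: [-1.3, 0.0, -1.1]
gripper_width: 0.502
grasp_force: 40.7
t: 13.55
position: [0.5862, -0.0329, 0.1163]
eef_rot: [3.141, -0.003, 3.099]
contact_force: [0.1, -0.1, -0.4]
gripper_width: 0.497
grasp_force: 40.7
ends along tool x [ 54.35092947 -53.0362527 ]
t 13.6 pos [586.4 -32.9 116.5] rpy [ 3.141e+00 -2.000e-03  3.098e+00] slide now [-2.5 -0.8 83.5] slide after twist [-2.5 -0.8 83.5] twist -0.002
```

View pics/w5.png

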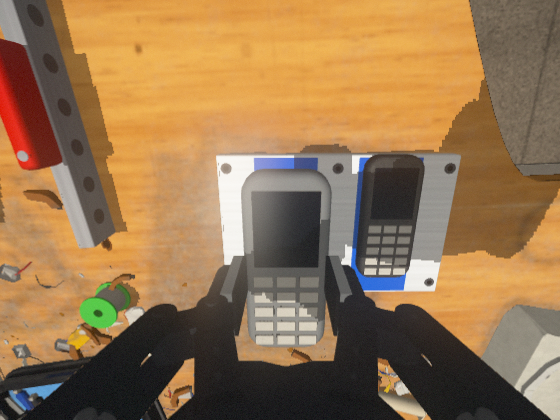

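The black phone lies in its lane at (390,216), end about level with the edge (row 155). The grey phone is held square over the other lane. Lowering and releasing.

```bash
python3 -m creep '{"grip":[0.3,0.3,0.3,0.3,0.3,0.3],"slide":[[-2.5,-1,25],[0,0,30],[0,0,20],[0,0,7],[0,0,2.5],[0,0,0]],"twist":[0,0,0,0,0,0]}'
python3 -m creep '{"grip":[0.75,0.75,0.75,0.75,0.75,0.75,1,1,1],"slide":[[0,0,0],[0,0,0],[0,0,0],[0,0,-15],[0,0,-30],[0,0,-40],[0,0,-45],[0,0,0],[0,0,0]],"twist":[0,0,0,0,0,0,0,0,0]}'
python3 - <<'E'
from h import *
c=optics.camera("wrist");f=c["frame"];cv2.imwrite("pics/w6.png",f)
b=blobs(masks(f)["red"],(0,0,120,250),30)
if b: print(cv2.boundingRect(b[0]),rect(onplane(c,b[0].reshape(-1,2),.056)))
a=-.0415;u=np.array([np.cos(a),np.sin(a)]);v=np.array([-u[1],u[0]]);o=np.array([604.6,8.6])
hsv=cv2.cvtColor(f,cv2.COLOR_BGR2HSV)
# phones: outline = not plate-white, not blue, not wood
wood=(hsv[...,0]<25)&(hsv[...,1]>100);blue=masks(f)["blue"];white=(hsv[...,2]>165)&(hsv[...,1]<60)
for sgn in (1,-1):
    x,y=proj(c,[[*(o-12*u+43*sgn*v)/1000,.028]])[0].astype(int);print("px",x,y)
plan(492.2,-206.4,150,3.19)
E
```

```text
t: 14.2
position: [0.5901, -0.0343, 0.0336]
eef_rot: [-3.142, 0.0, 3.098]
contact_force: [-0.1, 0.3, -0.7]
gripper_width: 0.498
grasp_force: 40.7
t: 15.1
position: [0.591, -0.0344, 0.1654]
eef_rot: [-3.141, 0.004, 3.099]
contact_force: [-1.2, 0.1, 0.7]
gripper_width: 1.002
grasp_force: 0.0
(39, 43, 63, 108) [494.2, -197.8, 78.3, 25.7, np.float64(0.054)]
px 375 198
px 287 198
t 15.15 pos [589.8 -34.2 163.7] rpy [-3.142e+00  1.000e-03  3.099e+00] slide now [  90.2 -176.2   13.7] slide after twist [ 105.8 -167.3   13.7] twist -0.091
```

View pics/w6.png

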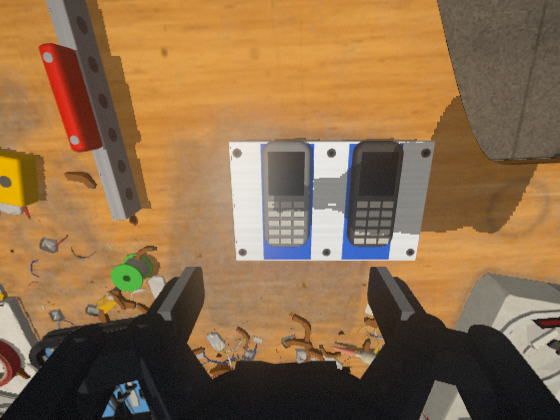

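Both phones lie in their lanes, grey at (287,193) and black at (376,192), with their ends a few px past the edge at row ~142. The spool is at (131,273), untouched. Next is the straightedge.

```bash
python3 -m creep '{"grip":[1,1,1,1,1,1,1,1],"slide":[[18,-35,0],[18,-35,0],[18,-35,0],[18,-35,0],[16.5,-34,0],[0,0,0],[0,0,0],[0,0,0]],"twist":[0,0,0,0,0,-0.091,0,0]}' 60
python3 - <<'E'
from h import *
c=optics.camera("wrist");f=c["frame"];cv2.imwrite("pics/w7.png",f)
p=proj(c,[[.494,-.2045,.058]])[0];print(p)
for b in blobs(masks(f)["red"],(200,50,380,400),30)[:2]: print(cv2.boundingRect(b),rect(onplane(c,b.reshape(-1,2),.058)))
plan(494,-204.5,42,3.19)
E
```

```text
t: 15.95
position: [0.4932, -0.2037, 0.1621]
eef_rot: [3.14, -0.002, -3.095]
contact_force: [0.1, -0.2, 0.3]
gripper_width: 1.005
grasp_force: 0.0
[285.50541414 211.69339306]
(279, 169, 13, 36) [471.9, -206.0, 30.3, 10.2, np.float64(0.053)]
(279, 231, 14, 21) [521.9, -203.2, 19.7, 11.8, np.float64(0.047)]
t 16.0 pos [ 493.5 -203.5  162.3] rpy [ 3.140e+00 -1.000e-03 -3.094e+00] slide now [ -0.4  -1.  120.3] slide after twist [ -0.4  -1.  120.3] twist -0.001
```

```bash
python3 -m creep '{"grip":[1,1,1,1,0,0,0,0,0,0],"slide":[[-1,-1.3,40],[0,0,45],[0,0,25],[0,0,10],[0,0,0],[0,0,0],[0,0,0],[0,0,0],[0,0,0],[0,0,0]],"twist":[0,0,0,0,0,0,0,0,0,0]}' 60
python3 -m creep '{"grip":[0,0,0,0,0,0,0],"slide":[[0,0,0],[0,0,0],[0,0,0],[0,0,-15],[0,0,-15],[0,0,0],[0,0,0]],"twist":[0,0,0,0,0,0,0]}'
python3 - <<'E'
from h import *
c=optics.camera("wrist");cv2.imwrite("pics/w8.png",c["frame"])
a=-.0415;u=np.array([np.cos(a),np.sin(a)]);v=np.array([-u[1],u[0]]);o=np.array([604.6,8.6])
t=o-100*u;print(t);plan(*t,80,1.5293)
E
```

```text
t: 17.0
position: [0.4956, -0.2057, 0.0444]
eef_rot: [-3.141, 0.002, -3.093]
contact_force: [-0.9, 2.0, 5.7]
gripper_width: 0.155
grasp_force: 58.7
t: 17.7
position: [0.4948, -0.2055, 0.0729]
eef_rot: [-3.142, -0.0, -3.094]
contact_force: [0.9, -0.2, -4.5]
gripper_width: 0.15
grasp_force: 59.1
[504.68610014  12.74880888]
t 17.75 pos [ 494.3 -205.2   72.4] rpy [ 3.141e+00 -1.000e-03 -3.094e+00] slide now [-20.8 217.2  -7.6] slide after twist [218.2   1.3  -7.6] twist 1.66
```

```bash
python3 -m creep '{"grip":[0,0,0,0,0,0,0,0,0,0],"slide":[[0,0,-25],[0,0,-25],[-3.5,36,0],[-3.5,36,0],[-3.5,36,0],[-3.5,36,0],[-3.5,36,0],[-3.3,37,0],[0,0,0],[0,0,0]],"twist":[0,0,0,0,0,0,0,0,0.1,0.12]}'
python3 -m creep '{"grip":[0,0,0,0,0,0,0,0,0,0],"slide":[[0,0,0],[0,0,0],[0,0,0],[0,0,0],[0,0,0],[0,0,0],[0,0,0],[0,0,0],[0,0,0],[0,0,0]],"twist":[0.14,0.14,0.14,0.14,0.14,0.14,0.14,0.14,0.14,0.14]}'
python3 -m creep '{"grip":[0,0,0,0],"slide":[[0,0,0],[0,0,0],[0,0,0],[0,0,0]],"twist":[0.04,0,0,0]}'
python3 - <<'E'
from h import *
c=optics.camera("wrist");cv2.imwrite("pics/w9.png",c["frame"])
plan(504.7,12.7,46,1.5293)
E
```

```text
t: 18.75
position: [0.5042, 0.0138, 0.122]
eef_rot: [-3.141, -0.002, 2.968]
contact_force: [0.5, 0.3, -3.6]
gripper_width: 0.154
grasp_force: 59.8
t: 19.75
position: [0.5043, 0.0123, 0.122]
eef_rot: [-3.139, -0.0, 1.564]
contact_force: [-0.2, 0.5, -3.3]
gripper_width: 0.149
grasp_force: 59.8
t: 20.15
position: [0.5049, 0.0123, 0.1228]
eef_rot: [-3.141, -0.0, 1.531]
contact_force: [0.5, -0.6, -4.2]
gripper_width: 0.152
grasp_force: 59.8
t 20.2 pos [505.   12.3 123. ] rpy [-3.141 -0.     1.53 ] slide now [ 0.4 -0.4 77. ] slide after twist [ 0.4 -0.4 77. ] twist 0.001
```

```bash
python3 -m creep '{"grip":[0,0,0,0,0,0],"slide":[[0,0,30],[0,0,30],[0,0,12],[0,0,5],[0,0,0],[0,0,0]],"twist":[0,0,0,0,0,0]}'
python3 -m creep '{"grip":[0,0,0,0],"slide":[[0,0,0.8],[0,0,0],[0,8,0],[0,0,0]],"twist":[0,0,0,0]}'
python3 -m creep '{"grip":[0,0,0,0,0,0,0,0],"slide":[[0,4,0],[0,4,0],[0,3,0],[0,2,0],[0,2,0],[0,1,0],[0,0,0],[0,0,0]],"twist":[0,0,0,0,0,0,0,0]}'
```

```text
t: 20.8
position: [0.5063, 0.0121, 0.0474]
eef_rot: [3.14, 0.0, 1.53]
contact_force: [-0.2, -0.4, -3.2]
gripper_width: 0.151
grasp_force: 59.8
t: 21.2
position: [0.5152, 0.0117, 0.0461]
eef_rot: [3.139, 0.0, 1.53]
contact_force: [0.1, -0.3, -3.8]
gripper_width: 0.151
grasp_force: 59.9
t: 22.0
position: [0.5291, 0.0113, 0.0454]
eef_rot: [-3.141, -0.0, 1.53]
contact_force: [0.2, 0.4, -3.7]
gripper_width: 0.144
grasp_force: 59.8
```

```bash
python3 -m creep '{"grip":[0,0,0,0,0],"slide":[[0,0,0.8],[0,1,0],[0,1,0],[0,0,0],[0,0,0]],"twist":[0,0,0,0,0]}'
python3 -m creep '{"grip":[0,0,0,0],"slide":[[0,1,0],[0,1,0],[0,0,0],[0,0,0]],"twist":[0,0,0,0]}'
python3 -m creep '{"grip":[0,0,0,0],"slide":[[0,0.5,0],[0,0.5,0],[0,0,0],[0,0,0]],"twist":[0,0,0,0]}'
```

```text
t: 22.5
position: [0.5307, 0.0113, 0.0445]
eef_rot: [-3.141, -0.0, 1.53]
contact_force: [-1.8, 0.4, -2.0]
gripper_width: 0.15
grasp_force: 60.0
t: 22.9
position: [0.531, 0.0113, 0.0444]
eef_rot: [-3.138, -0.0, 1.53]
contact_force: [-6.9, -0.3, 2.3]
gripper_width: 0.151
grasp_force: 60.4
t: 23.3
position: [0.5311, 0.0113, 0.0444]
eef_rot: [-3.136, 0.0, 1.53]
contact_force: [-8.7, 0.2, 4.2]
gripper_width: 0.148
grasp_force: 60.9
```

```bash
python3 -m creep '{"grip":[0,0.4,0.4,0.4,0.4,0.4,0.4,0.4,0.4,0.4],"slide":[[0,-0.5,0],[0,0,0],[0,0,0],[0,0,0],[0,0,-10],[0,0,-30],[0,0,-40],[0,0,-40],[0,0,0],[0,0,0]],"twist":[0,0,0,0,0,0,0,0,0,0]}'
python3 - <<'E'
from h import *
c=optics.camera("wrist");f=c["frame"];cv2.imwrite("pics/w10.png",f)
plan(546,-366,170,2.9)
E
```

```text
t: 24.3
position: [0.5351, 0.0109, 0.1667]
eef_rot: [3.137, 0.0, 1.53]
contact_force: [-0.9, 0.3, 0.0]
gripper_width: 0.399
grasp_force: 0.0
t 24.35 pos [533.9  11.  165.2] rpy [ 3.14 -0.    1.53] slide now [-376.2   27.5   -4.8] slide after twist [-101.9 -363.2   -4.8] twist -1.37
```

View pics/w10.png

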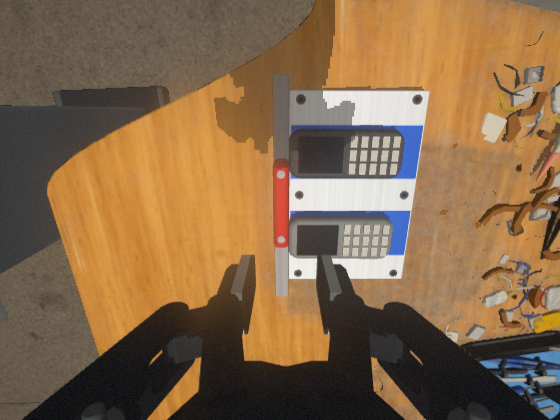

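The straightedge stands flush along the datum edge (column ~282, rows 75–295). Both phones butt it at (290,150) and (290,235), each in its lane. Next is the weight.

```bash
python3 -m creep '{"grip":[1,1,1,1,1,1,1,1,1,1],"slide":[[-47,4,0],[-47,4,0],[-47,4,0],[-47,4,0],[-47,4,0],[-47,4,0],[-47,4,0],[-47,4,0],[0,0,0],[0,0,0]],"twist":[0,0,0,0,0,0,0,0,-0.14,-0.14]}'
python3 -m creep '{"grip":[1,1,1,1,1,1,1,1,1,1],"slide":[[0,0,0],[0,0,0],[0,0,0],[0,0,0],[0,0,0],[0,0,0],[0,0,0],[0,0,0],[0,0,0],[0,0,0]],"twist":[-0.14,-0.14,-0.14,-0.14,-0.14,-0.14,-0.14,-0.11,0,0]}'
python3 - <<'E'
from h import *
c=optics.camera("wrist");f=c["frame"];cv2.imwrite("pics/w11.png",f)
b=np.vstack(blobs(masks(f)["yellow"],(140,80,440,330),60));x=cv2.boundingRect(b);print("yellow",x,rect(onplane(c,b.reshape(-1,2),.022)))
V=f.max(2);z=(V<60)
u,v=proj(c,[[.548,-.367,.052]])[0].astype(int);print(u,v)
for k in blobs(z,(u-60,v-50,u+60,v+50),60)[:2]: print("dark",cv2.boundingRect(k),rect(onplane(c,k.reshape(-1,2),.052)))
plan(548,-367,60,2.903)
E
```

```text
t: 25.35
position: [0.5489, -0.3674, 0.1618]
eef_rot: [-3.139, -0.003, 1.812]
contact_force: [-0.2, 1.2, 0.3]
gripper_width: 0.998
grasp_force: 0.0
t: 26.35
position: [0.5497, -0.3655, 0.1633]
eef_rot: [3.14, -0.002, 2.897]
contact_force: [-0.5, 0.0, -0.5]
gripper_width: 1.001
grasp_force: 0.0
yellow (202, 169, 160, 161) [610.7, -390.5, 205.9, 151.6, np.float64(-0.37)]
283 206
t 26.4 pos [ 549.9 -365.6  163.6] rpy [ 3.141e+00 -2.000e-03  2.897e+00] slide now [  1.5  -1.8 103.6] slide after twist [  1.5  -1.8 103.6] twist -0.006
```

```bash
python3 - <<'E'
from h import *
c=optics.camera("wrist");f=c["frame"]
for k in blobs(masks(f)["yellow"],(140,80,440,330),60): print("yellow",cv2.boundingRect(k),rect(onplane(c,k.reshape(-1,2),.022)))
for T in (60,90):
  for k in blobs(f.max(2)<T,(230,140,340,270),60)[:3]: print("dark",T,cv2.boundingRect(k),rect(onplane(c,k.reshape(-1,2),.052)))
print(f[206,240:330:6].tolist())
E
```

```text
yellow (208, 169, 154, 52) [546.8, -365.9, 148.1, 52.1, np.float64(1.327)]
yellow (201, 315, 22, 15) [675.6, -485.2, 19.8, 17.4, np.float64(-1.214)]
yellow (283, 305, 24, 16) [685.3, -389.5, 27.6, 14.4, np.float64(0.708)]
dark 90 (286, 180, 8, 46) [546.3, -361.5, 41.7, 6.3, np.float64(-0.243)]
[[0, 178, 233], [0, 176, 231], [0, 176, 231], [0, 176, 231], [0, 179, 232], [0, 177, 231], [15, 122, 166], [25, 69, 97], [27, 68, 93], [13, 91, 122], [0, 107, 146], [0, 177, 231], [0, 177, 232], [0, 175, 230], [0, 177, 230]]
```

```bash
python3 -m creep '{"grip":[1,1,1,1,0,0,0,0,0,0],"slide":[[2.7,-1.1,40],[0,0,45],[0,0,28],[0,0,11],[0,0,0],[0,0,0],[0,0,0],[0,0,0],[0,0,0],[0,0,0]],"twist":[0,0,0,0,0,0,0,0,0,0]}' 80
python3 -m creep '{"grip":[0,0,0,0,0,0,0,0],"slide":[[0,0,0],[0,0,0],[0,0,0],[0,0,-20],[0,0,-40],[0,0,-40],[0,0,0],[0,0,0]],"twist":[0,0,0,0,0,0,0,0]}'
python3 - <<'E'
from h import *
a=-.0415;u=np.array([np.cos(a),np.sin(a)])
t=np.array([604.6,8.6])-11*u;print(t);plan(*t,140,3.1)
E
```

```text
t: 27.45
position: [0.5484, -0.3665, 0.0426]
eef_rot: [-3.141, 0.003, 2.9]
contact_force: [0.6, 1.8, 4.9]
gripper_width: 0.163
grasp_force: 80.6
t: 28.25
position: [0.5474, -0.3664, 0.1404]
eef_rot: [-3.141, 0.0, 2.9]
contact_force: [-0.7, 0.5, -8.3]
gripper_width: 0.168
grasp_force: 79.2
[593.60947102   9.05636898]
t 28.25 pos [ 547.4 -366.4  140.4] rpy [-3.141  0.     2.9  ] slide now [ 45.  375.6   0.4] slide after twist [-30.6 377.    0.4] twist -0.2
```

```bash
python3 -m creep '{"grip":[0,0,0,0,0,0,0,0,0,0],"slide":[[4.5,37.5,0],[4.5,37.5,0],[4.5,37.5,0],[4.5,37.5,0],[4.5,37.5,0],[4.5,37.5,0],[4.5,37.5,0],[4.5,37.5,0],[4.5,37.5,0],[4.5,37.5,0]],"twist":[0,0,0,0,0,0,0,0,0,0]}'
python3 -m creep '{"grip":[0,0,0,0,0],"slide":[[0,0,0],[0,0,0],[0,0,0],[0,0,0],[0,0,0]],"twist":[-0.1,-0.1,0,0,0]}'
python3 - <<'E'
from h import *
c=optics.camera("scene");cv2.imwrite("pics/s2.png",c["frame"])
plan(593.6,9.1,70.5,3.1)
E
```

```text
t: 29.25
position: [0.591, 0.0103, 0.137]
eef_rot: [-3.141, -0.006, 2.9]
contact_force: [1.1, -0.4, -7.6]
gripper_width: 0.167
grasp_force: 79.6
t: 29.75
position: [0.5926, 0.0083, 0.1393]
eef_rot: [3.141, -0.002, 3.098]
contact_force: [0.4, -0.7, -7.9]
gripper_width: 0.169
grasp_force: 80.1
t 29.8 pos [592.9   8.2 139.8] rpy [ 3.141e+00 -2.000e-03  3.098e+00] slide now [-0.6  0.9 69.3] slide after twist [-0.6  0.9 69.3] twist -0.002
```

```bash
python3 -m creep '{"grip":[0,0,0,0,0,0,0,0],"slide":[[-0.6,0.9,20],[0,0,25],[0,0,13],[0,0,5],[0,0,2],[0,0,0],[0,0,0],[0,0,0]],"twist":[0,0,0,0,0,0,0,0]}'
python3 -m creep '{"grip":[0,0,0,0,0,0],"slide":[[0,0,1],[0,0,0],[0,0,1],[0,0,0],[0,0,0],[0,0,0]],"twist":[0,0,0,0,0,0]}'
```

```text
t: 30.6
position: [0.5949, 0.0093, 0.0767]
eef_rot: [-3.142, 0.002, 3.1]
contact_force: [-0.3, 0.1, -7.6]
gripper_width: 0.169
grasp_force: 80.0
t: 31.2
position: [0.5941, 0.0094, 0.0737]
eef_rot: [3.141, 0.0, 3.1]
contact_force: [-0.2, -0.1, -7.4]
gripper_width: 0.167
grasp_force: 80.0
```

```bash
python3 -m creep '{"grip":[0,0,0,0,0],"slide":[[0,0,1],[0,0,0.5],[0,0,0.5],[0,0,0],[0,0,0]],"twist":[0,0,0,0,0]}'
python3 -m creep '{"grip":[0,0,0,0],"slide":[[0,0,0.5],[0,0,0.5],[0,0,0],[0,0,0]],"twist":[0,0,0,0]}'
```

```text
t: 31.7
position: [0.5941, 0.0094, 0.0717]
eef_rot: [3.142, -0.0, 3.1]
contact_force: [-0.1, 0.0, -7.8]
gripper_width: 0.17
grasp_force: 80.0
t: 32.1
position: [0.5941, 0.0094, 0.0707]
eef_rot: [3.142, 0.0, 3.1]
contact_force: [-0.4, -0.1, -7.7]
gripper_width: 0.164
grasp_force: 80.0
```

```bash
python3 -m creep '{"grip":[0,0,0,0],"slide":[[0,0,0.4],[0,0,0.4],[0,0,0],[0,0,0]],"twist":[0,0,0,0]}'
python3 -m creep '{"grip":[0,0,0,0],"slide":[[0,0,0.4],[0,0,0.4],[0,0,0],[0,0,0]],"twist":[0,0,0,0]}'
```

```text
t: 32.5
position: [0.5942, 0.0094, 0.0702]
eef_rot: [3.142, 0.0, 3.1]
contact_force: [-0.7, 0.2, -4.8]
gripper_width: 0.169
grasp_force: 80.7
t: 32.9
position: [0.5942, 0.0094, 0.0701]
eef_rot: [-3.142, 0.001, 3.1]
contact_force: [-5.3, 1.0, 5.9]
gripper_width: 0.165
grasp_force: 81.9
```

```bash
python3 -m creep '{"grip":[0,0],"slide":[[0,0,-0.4],[0,0,0]],"twist":[0,0]}'
python3 -m creep '{"grip":[0.3,0.5,0.5,0.5,0.5,0.5,0.5,0.5,0.5,0.5],"slide":[[0,0,0],[0,0,0],[0,0,0],[0,0,-8],[0,0,-20],[0,0,-30],[0,0,-40],[0,0,0],[0,0,0],[0,0,0]],"twist":[0,0,0,0,0,0,0,0,0,0]}'
python3 - <<'E'
from h import *
a=-.0415;u=np.array([np.cos(a),np.sin(a)]);v=np.array([-u[1],u[0]]);o=np.array([604.6,8.6])
c=optics.camera("wrist");f=c["frame"];cv2.imwrite("pics/w12.png",f);m=masks(f);h=cv2.cvtColor(f,cv2.COLOR_BGR2HSV)
pl=lambda r:(((np.array(r[:2])-o)@u).round(1),((np.array(r[:2])-o)@v).round(1),r[2:])
for n,z in (("yellow",.05),("red",.058),("blue",.012)):
  for k in blobs(m[n],(60,60,500,330),60)[:4]: print(n,cv2.boundingRect(k),pl(rect(onplane(c,k.reshape(-1,2),z))))
for s in (43,-43):
  q=proj(c,[[*(o+(-11+d)*u+s*v)/1000,.028] for d in (-54,54)]);print("phone ends expected px",q.round(1).tolist())
  x=int(q[:,0].mean()); col=h[:,x-2:x+3].mean(1)
  y0=int(q[0,1]);print(s,[tuple(int(t) for t in col[r]) for r in range(y0-14,y0+8)])
E
```

```text
t: 33.1
position: [0.5942, 0.0094, 0.0701]
eef_rot: [-3.142, 0.0, 3.1]
contact_force: [-5.7, -0.1, 5.7]
gripper_width: 0.165
grasp_force: 81.9
t: 34.1
position: [0.5937, 0.0094, 0.1669]
eef_rot: [3.141, -0.001, 3.1]
contact_force: [-0.3, -0.1, -1.5]
gripper_width: 0.499
grasp_force: 0.0
yellow (203, 176, 167, 55) (np.float64(-13.0), np.float64(-0.1), [146.8, 51.2, np.float64(1.53)])
yellow (61, 300, 19, 13) (np.float64(95.6), np.float64(-221.1), [18.4, 9.8, np.float64(-0.934)])
red (251, 128, 85, 18) (np.float64(-72.9), np.float64(5.6), [68.5, 13.4, np.float64(1.53)])
blue (302, 232, 48, 27) (np.float64(46.8), np.float64(43.0), [51.4, 31.4, np.float64(1.53)])
phone ends expected px [[332.9, 142.6], [327.4, 248.7]]
43 [(5, 118, 116), (4, 183, 138), (3, 209, 173), (3, 211, 195), (3, 213, 204), (2, 212, 213), (2, 205, 219), (2, 184, 215), (4, 162, 209), (4, 157, 206), (5, 163, 203), (2, 166, 204), (2, 186, 209), (2, 204, 209), (2, 208, 206), (2, 212, 191), (2, 205, 179), (3, 189, 153), (6, 105, 103), (14, 57, 93), (12, 53, 94), (12, 53, 95)]
phone ends expected px [[239.1, 142.5], [244.5, 248.7]]
-43 [(12, 46, 186), (10, 62, 187), (8, 111, 184), (7, 132, 194), (6, 139, 199), (5, 149, 206), (5, 152, 207), (5, 151, 207), (5, 148, 205), (5, 146, 204), (6, 146, 203), (5, 146, 202), (6, 143, 200), (6, 140, 198), (6, 132, 193), (7, 120, 181), (9, 109, 172), (10, 81, 165), (13, 56, 165), (13, 53, 168), (13, 51, 170), (14, 53, 169)]
```

```bash
python3 - <<'E'
from h import *
a=-.0415;u=np.array([np.cos(a),np.sin(a)]);v=np.array([-u[1],u[0]]);o=np.array([604.6,8.6])
c=optics.camera("wrist");f=c["frame"];b=masks(f)["blue"]
for s in (43,-43):
  q=proj(c,[[*(o+43*u+(s+d)*v)/1000,.028] for d in (-12,12)]);xs=range(int(q[:,0].min()),int(q[:,0].max()))
  e=[(x,np.flatnonzero(b[225:265,x])[0]+224.5) for x in xs if b[225:265,x].any()]
  if e:
    P=onplane(c,e,.026)*1000-o; print(s,"far end x",np.median(P@u).round(1),(P@u).round(1).tolist())
  else: print(s,f[235:260:2,xs[0]].tolist())
plan(560,-30,166,1.53)
E
```

```text
43 far end x 41.8 [41.8, 41.8, 41.8, 41.8, 41.8, 41.8, 41.8, 41.8, 41.8, 41.8, 41.8, 41.8, 41.8, 41.8, 41.8, 41.8, 41.8, 41.8, 41.8, 41.8, 41.8, 41.8, 41.8]
-43 far end x 51.2 [48.8, 47.7, 48.8, 51.2, 52.3, 52.3, 53.5, 51.2, 51.2, 53.5]
t 34.2 pos [593.2   9.5 166.1] rpy [ 3.141e+00 -2.000e-03  3.100e+00] slide now [ 31.6 -40.8   0.1] slide after twist [-40.8 -31.6   0.1] twist 1.57
```

```bash
python3 -m creep '{"grip":[0.5,0.5,0.5,0.5,0.5,0.5,0.5,0.5,0.5,0.5],"slide":[[16,-20,0],[16,-20,0],[0,0,0],[0,0,0],[0,0,0],[0,0,0],[0,0,0],[0,0,0],[0,0,0],[0,0,0]],"twist":[0,0,0.15,0.15,0.15,0.15,0.15,0.15,0.15,0.15]}'
python3 -m creep '{"grip":[0.5,0.5,0.5,0.5,0.5],"slide":[[0,0,0],[0,0,0],[0,0,0],[0,0,0],[0,0,0]],"twist":[0.15,0.15,0.07,0,0]}'
cat > chk.py <<'E'
from h import *
a=-.0415;u=np.array([np.cos(a),np.sin(a)]);v=np.array([-u[1],u[0]]);o=np.array([604.6,8.6])
c=optics.camera("wrist");f=c["frame"]
R=cv2.Rodrigues(np.asarray(c["rvec"],float))[0];C=-R.T@np.ravel(c["tvec"])*1000;print("cam plate xy",(C[:2]-o)@u,(C[:2]-o)@v,C[2])
# profile along plate x at phone-top height, 0.5 mm steps, averaged over 16 mm of y
for s in (43,-43):
  for lo,hi in ((-82,-50),(30,56)):
    xs=np.arange(lo,hi,1.);acc=0
    for d in range(-8,9,2):
      q=proj(c,[[*(o+x*u+(s+d)*v)/1000,.028] for x in xs]).astype(np.float32).reshape(1,-1,2)
      acc=acc+cv2.remap(f,q,None,cv2.INTER_LINEAR)[0].astype(float)/9
    print(s,lo,[(int(x),)+tuple(int(k) for k in r) for x,r in zip(xs,acc)])
E
python3 chk.py
```

```text
t: 35.2
position: [0.5597, -0.0291, 0.1662]
eef_rot: [-3.139, -0.001, 1.894]
contact_force: [0.0, 0.4, -0.2]
gripper_width: 0.5
grasp_force: 0.0
t: 35.7
position: [0.56, -0.0291, 0.1667]
eef_rot: [-3.14, -0.0, 1.532]
contact_force: [-0.3, -0.0, -0.1]
gripper_width: 0.505
grasp_force: 0.0
cam plate xy -41.42856729025623 43.76372573524936 298.65978860316926
43 -82 [(-82, 54, 90, 134), (-81, 54, 87, 132), (-80, 55, 85, 129), (-79, 66, 87, 125), (-78, 70, 89, 123), (-77, 71, 88, 123), (-76, 71, 88, 123), (-75, 71, 89, 123), (-74, 71, 88, 123), (-73, 72, 88, 123), (-72, 74, 89, 122), (-71, 73, 89, 121), (-70, 73, 89, 120), (-69, 75, 90, 118), (-68, 76, 90, 116), (-67, 78, 91, 115), (-66, 77, 90, 110), (-65, 65, 80, 99), (-64, 58, 74, 94), (-63, 57, 73, 92), (-62, 57, 73, 92), (-61, 59, 74, 93), (-60, 58, 74, 92), (-59, 59, 74, 92), (-58, 59, 75, 92), (-57, 58, 73, 91), (-56, 54, 69, 87), (-55, 52, 67, 86), (-54, 52, 68, 84), (-53, 52, 66, 82), (-52, 51, 65, 81), (-51, 51, 64, 80)]
43 30 [(30, 80, 88, 96), (31, 117, 129, 137), (32, 147, 161, 168), (33, 147, 160, 168), (34, 147, 160, 167), 
[... 946 characters left out ...]
8, 127, 142, 157), (-57, 123, 138, 154), (-56, 80, 99, 120), (-55, 66, 87, 110), (-54, 64, 86, 109), (-53, 64, 85, 108), (-52, 64, 85, 107), (-51, 62, 84, 105)]
-43 30 [(30, 119, 129, 137), (31, 131, 144, 154), (32, 158, 174, 183), (33, 159, 174, 183), (34, 158, 174, 183), (35, 158, 174, 183), (36, 159, 174, 184), (37, 143, 157, 165), (38, 125, 134, 141), (39, 121, 129, 134), (40, 116, 123, 128), (41, 132, 112, 106), (42, 188, 109, 77), (43, 200, 110, 71), (44, 201, 110, 72), (45, 201, 109, 71), (46, 201, 109, 71), (47, 200, 108, 70), (48, 200, 108, 69), (49, 200, 108, 69), (50, 200, 108, 68), (51, 200, 108, 68), (52, 200, 107, 68), (53, 200, 108, 69), (54, 200, 107, 68), (55, 200, 107, 67)]
```

Measured from above, both phones' ends meet the straightedge face at x ≈ -65.5 mm with no gap, and their far ends are at about +42 mm. The bar is centred at about -72.5 mm and the weight is at (-13, 0) mm, square to the plate. Handing in.

```bash
python3 -c "
from cell import sign_off
print(sign_off())"
```

```text
the job is handed in; nothing more can be done
None
```

The job is handed in at about 36 s of the 72 s allowed: both phones lie in their lanes butted against the flush straightedge, with the weight resting square and centred across them. The bystanders were not touched, going by the moves and pictures; I did not measure them again at the end, and hand-in returned no verdict.

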